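# Check the seals along a row of pantry jars

### The job

Check the seals of the four jars standing in a row in the cardboard tray: with your fingertips, gently press the raised button in the middle of each lid fully down, one jar after the next along the row, starting with the jar next to the tall canister and finishing with the one next to the flat tin. Only press: do not pick up, tip or shift the jars, and leave the canister, the tin and the soup can where they stand.

Things in the scene. Friction and masses are not known exactly. Their poses are not given: they have to be found in the camera images.
- tray: Open shallow cardboard tray, fixed to the table, 100 x 350 x 35 mm high, walls and floor 4 mm. Origin: centre of its underside, on the table. Its y axis runs along the row of jars, its z axis up.
- jar1: Glass jar of spread with a white lid, diameter 70 mm, standing loose in the tray, 0.3 to 0.5 kg; place 1 of 4 counting from the tray's -y end. Origin: centre of its underside, z up along the jar. The lid's flat top is 96 mm above the origin; from its middle rises the seal button, a white disc of 44 mm diameter whose top is 104 mm above the origin while up and 100 mm when down.
- dome1 (a joint): Seal button of jar1: 0 = up (as at the start), 0.004 m = fully down. Slides straight down at about 3 N, stops hard at the bottom and stays where it is left.
- jar2: Glass jar of spread with a white lid, diameter 70 mm, standing loose in the tray, 0.3 to 0.5 kg; place 2 of 4 counting from the tray's -y end. Origin: centre of its underside, z up along the jar. The lid's flat top is 120 mm above the origin; from its middle rises the seal button, a white disc of 44 mm diameter whose top is 128 mm above the origin while up and 124 mm when down.
- dome2 (a joint): Seal button of jar2: 0 = up (as at the start), 0.004 m = fully down. Slides straight down at about 3 N, stops hard at the bottom and stays where it is left.
- jar3: Glass jar of spread with a white lid, diameter 70 mm, standing loose in the tray, 0.3 to 0.5 kg; place 3 of 4 counting from the tray's -y end. Origin: centre of its underside, z up along the jar. The lid's flat top is 108 mm above the origin; from its middle rises the seal button, a white disc of 44 mm diameter whose top is 116 mm above the origin while up and 112 mm when down.
- dome3 (a joint): Seal button of jar3: 0 = up (as at the start), 0.004 m = fully down. Slides straight down at about 3 N, stops hard at the bottom and stays where it is left.
- jar4: Glass jar of spread with a white lid, diameter 70 mm, standing loose in the tray, 0.3 to 0.5 kg; place 4 of 4 counting from the tray's -y end. Origin: centre of its underside, z up along the jar. The lid's flat top is 132 mm above the origin; from its middle rises the seal button, a white disc of 44 mm diameter whose top is 140 mm above the origin while up and 136 mm when down.
- dome4 (a joint): Seal button of jar4: 0 = up (as at the start), 0.004 m = fully down. Slides straight down at about 3 N, stops hard at the bottom and stays where it is left.
- canister: Tall round cardboard canister, diameter 80 mm, 165 mm high with a grey lid, standing loose on the table off one end of the tray, about 115 mm beyond the last jar's axis. Origin: centre of its underside. The row is begun at the jar nearest to it.
- tin: Flat fish tin, diameter 85 mm, 36 mm high, loose on the table off the other end of the tray. Origin: centre of its underside.
- soup: Soup can, diameter 68 mm, 105 mm high, loose on the table beyond the tray's +x side, about 140 mm from the row. Origin: centre of its underside.
Mind the look-alikes: they are no part of the job. What is shaped like the jar3 but purple is not meant.

How it is judged:
On the way, in this order (a step that is already met when the one before it is completed fails the run):
1. the first button, counted from the canister's end, is down (((y of canister in the frame of tray below 0 m and value of joint dome1 above 0.0028 m) or (y of canister in the frame of tray above 0 m and value of joint dome4 above 0.0028 m))), for 0.1 s.
2. the second button, counted from the canister's end, is down (((y of canister in the frame of tray below 0 m and value of joint dome2 above 0.0028 m) or (y of canister in the frame of tray above 0 m and value of joint dome3 above 0.0028 m))), for 0.1 s.
3. the third button, counted from the canister's end, is down (((y of canister in the frame of tray below 0 m and value of joint dome3 above 0.0028 m) or (y of canister in the frame of tray above 0 m and value of joint dome2 above 0.0028 m))), for 0.1 s.
4. the fourth button, counted from the canister's end, is down (((y of canister in the frame of tray below 0 m and value of joint dome4 above 0.0028 m) or (y of canister in the frame of tray above 0 m and value of joint dome1 above 0.0028 m))), for 0.1 s.
At the end, for the whole second after the job is handed in: All four seal buttons are down (at least 2.8 of their 4 mm), pressed in order from the canister's end; jars, canister, tin and soup can are at rest, upright (within 0.1 rad) and within 20 mm of where they started (value of joint each of dome1, dome2, dome3, dome4 above 0.0028 m and distance of each of jar1, jar2, jar3, jar4, canister, tin, soup from where it was at the start of the episode below 0.02 m and angle between each of jar1, jar2, jar3, jar4, canister, tin, soup's own z axis and vertical below 0.1 rad and linear speed of each of jar1, jar2, jar3, jar4, canister, tin, soup below 0.02 m/s); the robot touches nothing.
It fails at once if a jar is lifted by more than 10 mm, shifted by more than 20 mm, or tipped (height (world z) of any of jar1, jar2, jar3, jar4 above 0.014 m or distance of any of jar1, jar2, jar3, jar4 from where it was at the start of the episode above 0.02 m or angle between any of jar1, jar2, jar3, jar4's own z axis and vertical above 0.25 rad).
It fails at once if the canister, the tin or the soup can is moved by more than 20 mm, or tipped (distance of any of canister, tin, soup from where it was at the start of the episode above 0.02 m or angle between any of canister, tin, soup's own z axis and vertical above 0.25 rad).
It fails at once if a jar is pressed with more than 40 N (contact force between the fingers and jar1 above 40 N or contact force between the fingers and jar2 above 40 N or contact force between the fingers and jar3 above 40 N or contact force between the fingers and jar4 above 40 N).
It also fails if it takes over 48 s, if anything falls off the work surface, if the arm or the gripper's body presses on something with over 40 N, if the wrist force passes 120 N, or if a joint passes its speed limit or range.

### The arm

A 6-joint arm with a two-finger parallel gripper is mounted at the origin on the work surface. World frame = base frame: x ahead of the robot, y to its left, z up, the work surface at z = 0. Lengths are in m, angles in rad, forces in N, time in s.
With the tool pointing down it reaches from about 0.35 to 0.975 m from the base axis. Payload 4.9 kg.
Tool frame: the origin (TCP) lies at the very end of the fingers, on their centre line; the grasp point (between the pads) lies 19 mm behind it; x points along the fingers, y is the direction in which the jaws open and shut, and the axes are right-handed (so a half turn about x gives the same grasp; the last joint's range is limited). The gripper opens to 85 mm and grips with 20 to 120 N. Pads are 22 mm wide; open, the fingers measure 114 mm over their backs; the gripper's body (76 mm by 85 mm) begins 54 mm behind the grasp point. The pads swing forward as they close: fully open they stand 13 mm farther back than shut.
Start: joints at [1.07, 0.053, 1.613, -0, 1.476, -0.119], TCP at [0.233, 0.58, 0.231] pointing down, gripper open.
Joint ranges: [-3.01, 3.01], [-1.01, 2.22], [0.06, 2.58], [-1.02, 4.17], [0.09, 2.62], [-3.14, 3.14]. Speed limits (rad/s): [2.57, 2.57, 3.14, 3.14, 3.14, 3.14].

### API

Orientations are given as a unit quaternion [w, x, y, z].
In Python, from plant import manip gives the robot as it stands.
- The arm moves only by the tool play_rows, never from a script. Its argument "plan" is a list of rows, each a list of 5 numbers: the shift along the tool's x, y, z in mm, then the turn about the tool's x in rad, then the closure, from -1 (fully open) to 1 (shut). A call has 1 to 8 rows; each row is the pose to reach, as a shift and turn from the pose commanded when the call began, along the tool's axes at that moment; what a row does not reach only later rows make up. A row lasts 1/8 s, in which the tool goes at most 62.5 mm and 10.7 degrees, less where a joint would pass 70% of its speed; a pose out of reach is approached as far as the arm can. A call with a gripper value outside its range is refused whole. The fingers move at their own pace and stop on an object; the grip force is fixed at half the most. Time passes only in rows, so rows that repeat a pose let the fingers close. It gives the time, the measured TCP pose, the force and the opening at its end, in the units of the state.
- manip.state(): the state, without advancing time (a new reading comes with each control period).
- manip.grab_frame(name): name is "scene" or "top" or "wrist"; returns a dict with "img" (400x640x3 uint8, red, green, blue), "range_z" (400x640 float32, m along the optical axis (not along the pixel's ray), 0 where there is no reading), "fx", "fy", "cx", "cy" (pixels), "origin" and "rotation" of the camera in the world. Camera axes: x right, y up, looking along -z (the intrinsics and any distortion apply to the point x, -y, -z); pixel columns grow to the right and rows downward; lengths in m; the calibration is good to about 2 mm. The wrist camera is an equidistant fisheye: a pixel r from the principal point sees the ray r / f radians off the axis. A picture is of the moment at which its call begins.
- manip.job_done(): hands the job in, once; it reports no verdict.
The state is a dict: "time": time; "joint_pos": joint angles; "joint_vel": joint speeds; "joint_efforts": joint torques, N m; "tool_pos": TCP position; "tool_rot": TCP orientation; "contact_force": force on the tool from outside, world axes, zero at the start; "ft_torque": the same for the moment, N m; "gripper_width": opening from 0.0 (shut) to 1.0 (fully open).
Only numpy, scipy, OpenCV 4.12 (cv2) and the standard library are available. Lean on these libraries where they do the work, as an engineer would, in place of code of your own. Each camera call takes 0.05 s, during which the arm holds its last target. There are 200 camera calls.

## Working session

There is one attempt and no reset: what is moved stays moved. The work goes in short steps, Python scripts to look and compute and a tool call to move; the robot and the scene stay as the last step left them, time stands still between calls to the robot, and variables do not carry over. Pictures are saved under pics/ and viewed, about 8 in all and at most 12, crops included, and the job is handed in when it is done.

Besides the shell and the picture viewer there is one more tool, called after "Call:" as name(argument=value, ...) on one line, values as JSON. play_rows: Moves the arm, as the interface text tells. Its arguments: {"type":"object","properties":{"plan":{"type":"array"}},"required":["plan"]}

```bash
mkdir -p pics; ls; python3 - <<'E'
from plant import manip
import cv2,numpy as np
s=manip.state();print(s)
for n in("scene","top"):
    f=manip.grab_frame(n);cv2.imwrite(f"pics/{n}0.png",f["img"][...,::-1]);np.savez(f"{n}0.npz",**f)
    print(n,f["fx"],f["cx"],f["cy"],f["origin"],f["rotation"])
E
```

```text
pics
{'time': 0.0, 'joint_pos': array([ 1.07002234e+00,  5.33412672e-02,  1.61430412e+00,  2.18186099e-05,
        1.47601842e+00, -1.18988479e-01]), 'joint_vel': array([-1.43833462e-04, -1.22350025e-04, -1.22093007e-03,  9.82773918e-05,
        1.26396451e-03, -1.03349028e-03]), 'joint_efforts': array([ 2.00478303e-04, -3.93701041e+01, -3.70169771e+01, -8.04427441e-05,
        7.37283641e-03, -4.66688405e-06]), 'tool_pos': array([0.23254309, 0.5794476 , 0.23006665]), 'tool_rot': array([ 0.69403123,  0.13346887,  0.69449246, -0.13485896]), 'contact_force': array([ 0.66240949, -1.21243317, -0.1699838 ]), 'ft_torque': array([-0.01065327,  0.00158894,  0.06156432]), 'gripper_width': 0.9992521089920934}
scene 473.61910252797065 320.6878240515769 194.86048742779707 [1.48671913 0.1899955  0.81470178] [0.58417772 0.29346822 0.33564065 0.67820214]
top 419.6544425371589 319.7277887456533 199.144371933604 [0.5058524  0.07557695 1.02559265] [ 0.71047343  0.02590842 -0.03209809 -0.70251403]
```

View pics/top0.png

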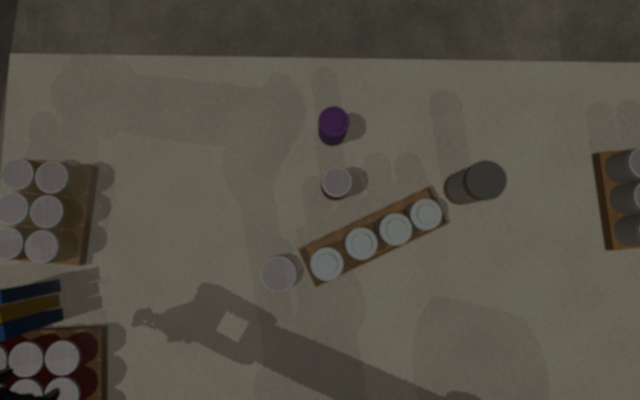

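View pics/scene0.png

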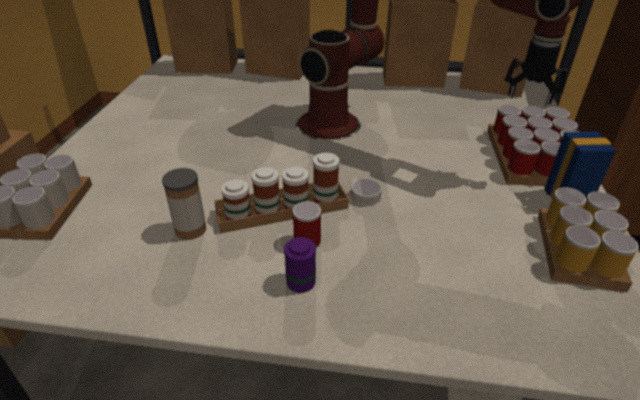

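The top view shows the canister at (487,180), the jars at (426,214), (395,229), (361,243) and (326,264), the tin at (279,272) and the soup can at (337,183). In the scene view the jar next to the canister is the shortest, so it is jar1.

```bash
cat > h.py <<'E'
import numpy as np,cv2
from scipy.spatial.transform import Rotation as R
q2R=lambda q:R.from_quat(np.roll(np.asarray(q),-1)).as_matrix()
def cloud(f):
    z=f["range_z"];v,u=np.mgrid[:400,:640]
    p=np.stack([(u-f["cx"])/f["fx"]*z,-(v-f["cy"])/f["fy"]*z,-z],-1)
    P=p@q2R(f["rotation"]).T+f["origin"];P[z<=0]=np.nan
    return P
E
python3 - <<'E'
from h import *
np.set_printoptions(precision=4,suppress=True)
f=np.load("top0.npz");P=cloud(f)
print(P[330,250],P[150,400])
pts={}
for n,(u,v),h in[("jar1",(426,214),.104),("jar2",(395,229),.128),("jar3",(361,243),.116),("jar4",(326,264),.140),("can",(487,180),.165),("tin",(279,272),.036),("soup",(337,183),.105)]:
    W=P[v-25:v+26,u-25:u+26].reshape(-1,3)
    for tol,lo in((.003,"button/top"),):
        z0=np.nanmedian(P[v-3:v+4,u-3:u+4,2])
        m=np.abs(W[:,2]-z0)<tol
        c,r=cv2.minEnclosingCircle(W[m,:2].astype(np.float32))
        print(n,"z",z0,h,"mean",W[m].mean(0),"circ",c,r,m.sum())
        pts[n]=W[m].mean(0)[:2]
J=np.array([pts[f"jar{i}"] for i in(1,2,3,4)])
d=J[3]-J[0];print("spacing",np.linalg.norm(np.diff(J,axis=0),axis=1),"dir",np.degrees(np.arctan2(d[1],d[0])))
from plant import manip
s=manip.state();print(q2R(s["tool_rot"]))
E
```

```text
[ 0.2743  0.2305 -0.0028] [ 0.7145 -0.1304  0.0018]
jar1 z 0.10774736649702354 0.104 mean [ 0.551  -0.1662  0.1077] circ (0.5513247847557068, -0.16673532128334045) 0.02213318832218647 290
jar2 z 0.13212308931558936 0.128 mean [ 0.5172 -0.0943  0.1319] circ (0.5177233219146729, -0.09436772018671036) 0.022135935723781586 313
jar3 z 0.1194921740387272 0.116 mean [ 0.4894 -0.0273  0.1198] circ (0.5053533911705017, -0.03980386629700661) 0.04746173322200775 338
jar4 z 0.14438041300706494 0.14 mean [0.4428 0.053  0.1441] circ (0.4428625702857971, 0.05297236144542694) 0.02178376540541649 332
can z 0.1658696996113712 0.165 mean [ 0.6203 -0.2744  0.1657] circ (0.6203212738037109, -0.27458497881889343) 0.0419713594019413 1198
tin z 0.03703398990258466 0.036 mean [0.4131 0.1622 0.0368] circ (0.42752766609191895, 0.1489243507385254) 0.0640028715133667 977
soup z 0.10556589648207826 0.105 mean [0.6207 0.0321 0.1056] circ (0.6212735176086426, 0.03201163187623024) 0.03366111218929291 676
spacing [0.0795 0.0725 0.0929] dir 116.28721979508377
[[-0.0009  0.3726  0.928 ]
 [-0.0016  0.928  -0.3726]
 [-1.     -0.0018 -0.0002]]
```

Call:
play_rows(plan=[[-20,-20,20,0,1],[-30,-60,60,0,1],[-30,-101,101,0,1],[-30,-142,142,0,1],[-30,-183,183,0,1],[-30,-224,224,0,1],[-30,-265,265,0,1],[-30,-306,306,0,1]])

```text
time: 1.1
tool_pos: [0.403, 0.1802, 0.261]
tool_rot: [0.694, 0.134, 0.694, -0.134]
contact_force: [1.5, 0.8, -0.3]
gripper_width: 0.001
```

Call:
play_rows(plan=[[0,-41,41,0,1],[0,-82,82,0,1],[0,-123,123,0,1],[0,-164,164,0,1],[0,-205,205,0,1],[0,-246,246,0,1],[0,-267,267,0,1],[0,-267,267,0,1]])

```text
time: 2.1
tool_pos: [0.551, -0.1669, 0.2602]
tool_rot: [0.693, 0.135, 0.695, -0.135]
contact_force: [-0.8, 0.9, -0.3]
gripper_width: 0.003
```

```bash
python3 - <<'E'
from h import *
from plant import manip
np.set_printoptions(precision=4,suppress=True)
f=np.load("top0.npz");P=cloud(f)
W=P[225:262,343:380].reshape(-1,3);m=np.abs(W[:,2]-.120)<.0025
m&=np.hypot(*(W[:,:2]-np.nanmedian(W[m,:2],0)).T)<.026
print("jar3",W[m].mean(0),np.median(W[m],0),m.sum())
s=manip.state();print(s["tool_pos"],q2R(s["tool_rot"]),s["contact_force"],s["gripper_width"])
f=manip.grab_frame("wrist");cv2.imwrite("pics/w1.png",f["img"][...,::-1])
f=manip.grab_frame("scene");cv2.imwrite("pics/s1.png",cv2.resize(f["img"][60:300,120:440,::-1],None,fx=2,fy=2))
E
```

```text
jar3 [ 0.4857 -0.0222  0.1199] [ 0.4867 -0.0218  0.1197] 280
[ 0.551  -0.1669  0.2602] [[-0.0018  0.3752  0.9269]
 [ 0.0008  0.9269 -0.3752]
 [-1.      0.     -0.0019]] [-0.7594  0.9189 -0.3223] 0.003016051969641336
```

View pics/w1.png

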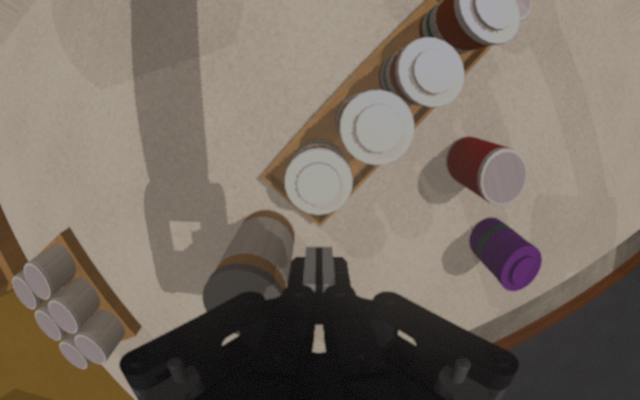

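View pics/s1.png

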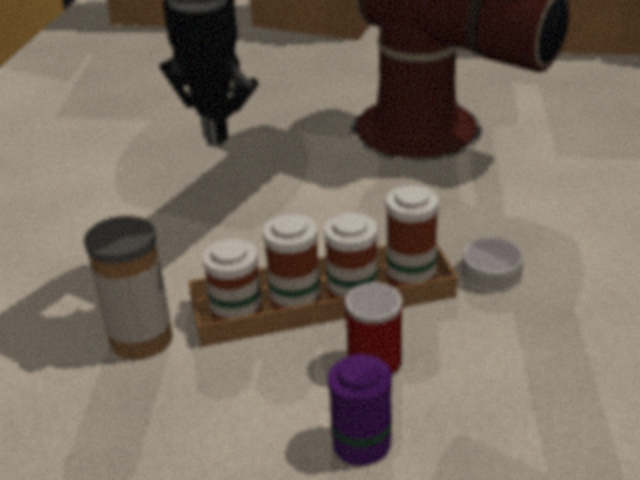

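The wrist view shows jars 1 to 4 at about (321,184), (383,127), (437,72) and (495,12), and the fingers are shut. I'll cross-check the positions against the wrist calibration.

```bash
python3 - <<'E'
from h import *
from plant import manip
f=manip.grab_frame("wrist");Rm=q2R(f["rotation"])
for (u,v),z in[((321,184),.108),((383,127),.132),((437,72),.120),((495,12),.144)]:
    x,y=(u-f["cx"])/f["fx"],(v-f["cy"])/f["fy"];t=np.hypot(x,y);k=np.sin(t)/t
    d=Rm@[x*k,-y*k,-np.cos(t)];o=np.array(f["origin"]);print(o+d*(z-o[2])/d[2])
E
```

```text
[ 0.55192173 -0.16250614  0.108     ]
[ 0.51739944 -0.09019711  0.132     ]
[ 0.4870929  -0.02006466  0.12      ]
[0.44705045 0.0511142  0.144     ]
```

Both cameras agree to within about 4 mm, and the button radius is 22 mm. Next I go down to just above jar1.

Call:
play_rows(plan=[[30,1,0,0,1],[65,2,0,0,1],[95,2,0,0,1],[120,2,0,0,1],[138,2,0,0,1],[144,2,0,0,1],[146,2,0,0,1],[146,2,0,0,1]])

```text
time: 3.25
tool_pos: [0.5525, -0.1636, 0.1164]
tool_rot: [0.695, 0.134, 0.694, -0.134]
contact_force: [-1.0, 0.2, -0.7]
gripper_width: -0.003
```

Call:
play_rows(plan=[[1,0,0,0,1],[2,0,0,0,1],[3,0,0,0,1],[4,0,0,0,1],[4,0,0,0,1]])

```text
time: 3.88
tool_pos: [0.5517, -0.1633, 0.1111]
tool_rot: [0.694, 0.134, 0.694, -0.134]
contact_force: [0.1, 0.7, 0.7]
gripper_width: -0.002
```

Call:
play_rows(plan=[[0.5,0,0,0,1],[1,0,0,0,1],[1.5,0,0,0,1],[2,0,0,0,1],[2,0,0,0,1]])

```text
time: 4.5
tool_pos: [0.5518, -0.1634, 0.1093]
tool_rot: [0.694, 0.134, 0.694, -0.134]
contact_force: [0.2, -0.2, 0.6]
gripper_width: 0.002
```

Call:
play_rows(plan=[[0.7,0,0,0,1],[1.4,0,0,0,1],[2.1,0,0,0,1],[2.8,0,0,0,1],[3,0,0,0,1]])

```text
time: 5.12
tool_pos: [0.5519, -0.1634, 0.1064]
tool_rot: [0.694, 0.134, 0.694, -0.134]
contact_force: [-1.7, 0.7, 2.4]
gripper_width: -0.001
```

Call:
play_rows(plan=[[0.5,0,0,0,1],[1,0,0,0,1],[1,0,0,0,1]])

```text
time: 5.5
tool_pos: [0.5519, -0.1634, 0.1053]
tool_rot: [0.694, 0.134, 0.694, -0.134]
contact_force: [-1.5, 0.9, 2.5]
gripper_width: 0.003
```

Force has risen to the 3 N sliding level, so the button is moving. I'll continue to the hard stop in small steps.

Call:
play_rows(plan=[[0.4,0,0,0,1],[0.8,0,0,0,1],[0.8,0,0,0,1]])

```text
time: 5.88
tool_pos: [0.5519, -0.1634, 0.1045]
tool_rot: [0.694, 0.134, 0.694, -0.134]
contact_force: [-1.1, 0.4, 2.7]
gripper_width: -0.002
```

Call:
play_rows(plan=[[0.3,0,0,0,1],[0.6,0,0,0,1],[0.6,0,0,0,1]])

```text
time: 6.25
tool_pos: [0.5519, -0.1634, 0.104]
tool_rot: [0.694, 0.134, 0.694, -0.134]
contact_force: [-1.1, 0.2, 3.3]
gripper_width: -0.003
```

Call:
play_rows(plan=[[0.3,0,0,0,1],[0.5,0,0,0,1],[0.5,0,0,0,1]])

```text
time: 6.62
tool_pos: [0.552, -0.1634, 0.104]
tool_rot: [0.694, 0.134, 0.694, -0.134]
contact_force: [-2.4, 0.9, 6.1]
gripper_width: -0.002
```

Jar1 is at its hard stop: z is 0.104 as predicted and the force has risen to 6 N. Next is jar2.

Call:
play_rows(plan=[[-15,0,0,0,1],[-48,0,0,0,1],[-56,25,-28,0,1],[-56,53,-59,0,1],[-50,53,-59,0,1],[-38,53,-59,0,1],[-32,53,-59,0,1],[-32,53,-59,0,1]])

```text
time: 7.62
tool_pos: [0.5164, -0.0927, 0.1341]
tool_rot: [0.693, 0.135, 0.695, -0.134]
contact_force: [0.3, 0.2, 0.4]
gripper_width: -0.002
```

Call:
play_rows(plan=[[0.8,0,0,0,1],[1.6,0,0,0,1],[1.6,0,0,0,1]])

```text
time: 8.0
tool_pos: [0.517, -0.0923, 0.1339]
tool_rot: [0.694, 0.134, 0.694, -0.134]
contact_force: [-0.0, -0.3, -0.2]
gripper_width: 0.002
```

Call:
play_rows(plan=[[0.8,0,0,0,1],[1.6,0,0,0,1],[2.4,0,0,0,1],[3.2,0,0,0,1],[4,0,0,0,1],[4.6,0,0,0,1],[4.6,0,0,0,1]])

```text
time: 8.88
tool_pos: [0.5169, -0.0922, 0.1291]
tool_rot: [0.694, 0.134, 0.694, -0.134]
contact_force: [-0.4, 0.4, 1.7]
gripper_width: 0.002
```

Call:
play_rows(plan=[[0.4,0,0,0,1],[0.8,0,0,0,1],[0.8,0,0,0,1]])

```text
time: 9.25
tool_pos: [0.5169, -0.0922, 0.1284]
tool_rot: [0.694, 0.134, 0.694, -0.134]
contact_force: [-0.3, 0.2, 1.6]
gripper_width: 0.001
```

Call:
play_rows(plan=[[0.3,0,0,0,1],[0.6,0,0,0,1],[0.6,0,0,0,1]])

```text
time: 9.62
tool_pos: [0.5169, -0.0923, 0.1281]
tool_rot: [0.694, 0.134, 0.694, -0.134]
contact_force: [-1.1, 0.7, 2.7]
gripper_width: 0.0
```

Call:
play_rows(plan=[[0.3,0,0,0,1],[0.6,0,0,0,1],[0.6,0,0,0,1]])

```text
time: 10.0
tool_pos: [0.5171, -0.0923, 0.1281]
tool_rot: [0.694, 0.134, 0.694, -0.134]
contact_force: [-3.2, 1.6, 6.8]
gripper_width: -0.002
```

Call:
play_rows(plan=[[-10,0,0,0,1],[-25,0,0,0,1],[-25,27,-27,0,1],[-25,54,-55,0,1],[-20,54,-55,0,1],[-6,54,-55,0,1],[4,54,-55,0,1],[5,54,-55,0,1]])

```text
time: 11.0
tool_pos: [0.4851, -0.0221, 0.1205]
tool_rot: [0.693, 0.135, 0.695, -0.135]
contact_force: [0.8, 0.2, 0.6]
gripper_width: 0.004
```

Call:
play_rows(plan=[[0.8,0,0,0,1],[1.6,0,0,0,1],[2.4,0,0,0,1],[3.2,0,0,0,1],[4,0,0,0,1],[4.6,0,0,0,1],[4.6,0,0,0,1]])

```text
time: 11.88
tool_pos: [0.4862, -0.0217, 0.1179]
tool_rot: [0.695, 0.134, 0.694, -0.134]
contact_force: [0.1, -0.9, 2.2]
gripper_width: -0.004
```

Call:
play_rows(plan=[[0.4,0,0,0,1],[0.8,0,0,0,1],[0.8,0,0,0,1]])

```text
time: 12.25
tool_pos: [0.4862, -0.0217, 0.1169]
tool_rot: [0.695, 0.134, 0.694, -0.134]
contact_force: [0.8, -0.9, 2.4]
gripper_width: 0.003
```

Call:
play_rows(plan=[[0.4,0,0,0,1],[0.8,0,0,0,1],[0.8,0,0,0,1]])

```text
time: 12.62
tool_pos: [0.4861, -0.0217, 0.116]
tool_rot: [0.694, 0.134, 0.694, -0.134]
contact_force: [1.4, -1.1, 1.2]
gripper_width: -0.001
```

Call:
play_rows(plan=[[0.3,0,0,0,1],[0.6,0,0,0,1],[0.6,0,0,0,1]])

```text
time: 13.0
tool_pos: [0.4862, -0.0217, 0.116]
tool_rot: [0.694, 0.134, 0.694, -0.134]
contact_force: [0.1, -0.6, 5.1]
gripper_width: -0.003
```

Call:
play_rows(plan=[[-15,0,0,0,1],[-45,0,0,0,1],[-52,26,-33,0,1],[-52,53,-66,0,1],[-46,53,-66,0,1],[-36,53,-66,0,1],[-31,53,-66,0,1],[-31,53,-66,0,1]])

```text
time: 14.0
tool_pos: [0.4441, 0.0516, 0.1454]
tool_rot: [0.693, 0.134, 0.695, -0.135]
contact_force: [0.7, -1.0, -0.2]
gripper_width: 0.0
```

Call:
play_rows(plan=[[0.8,0,0,0,1],[1.6,0,0,0,1],[2.2,0,0,0,1],[2.2,0,0,0,1]])

```text
time: 14.5
tool_pos: [0.4444, 0.0521, 0.1442]
tool_rot: [0.694, 0.134, 0.694, -0.134]
contact_force: [-0.1, -0.2, -0.0]
gripper_width: -0.002
```

Call:
play_rows(plan=[[0.8,0,0,0,1],[1.6,0,0,0,1],[2.4,0,0,0,1],[3,0,0,0,1],[3,0,0,0,1]])

```text
time: 15.12
tool_pos: [0.4445, 0.0522, 0.1412]
tool_rot: [0.694, 0.134, 0.694, -0.134]
contact_force: [-0.1, -0.5, 2.7]
gripper_width: 0.0
```

Call:
play_rows(plan=[[0.4,0,0,0,1],[0.8,0,0,0,1],[1.1,0,0,0,1],[1.1,0,0,0,1]])

```text
time: 15.62
tool_pos: [0.4445, 0.0521, 0.1401]
tool_rot: [0.694, 0.134, 0.694, -0.134]
contact_force: [0.8, 0.5, 2.4]
gripper_width: -0.0
```

Call:
play_rows(plan=[[0.3,0,0,0,1],[0.6,0,0,0,1],[0.6,0,0,0,1]])

```text
time: 16.0
tool_pos: [0.4446, 0.0522, 0.14]
tool_rot: [0.694, 0.134, 0.694, -0.134]
contact_force: [-1.9, 0.2, 4.1]
gripper_width: 0.0
```

Call:
play_rows(plan=[[0.3,0,0,0,1],[0.5,0,0,0,1],[0.5,0,0,0,1]])

```text
time: 16.38
tool_pos: [0.4447, 0.0521, 0.14]
tool_rot: [0.694, 0.134, 0.694, -0.134]
contact_force: [-2.2, -0.2, 7.5]
gripper_width: -0.005
```

Call:
play_rows(plan=[[-10,0,0,0,1],[-40,0,0,0,1],[-90,0,0,0,1],[-120,0,0,0,1],[-120,50,-10,0,1],[-120,105,-20,0,1],[-120,150,-30,0,1],[-120,150,-30,0,1]])

```text
time: 17.38
tool_pos: [0.4721, 0.2047, 0.2585]
tool_rot: [0.694, 0.133, 0.695, -0.133]
contact_force: [0.0, -0.4, 0.2]
gripper_width: 0.001
```

```bash
python3 - <<'E'
from h import *
from plant import manip
np.set_printoptions(precision=4,suppress=True)
f=manip.grab_frame("top");P=cloud(f);P0=cloud(np.load("top0.npz"))
for n,(u,v) in dict(jar1=(426,214),jar2=(395,229),jar3=(361,243),jar4=(326,264),can=(487,180),tin=(279,272),soup=(337,183)).items():
    s=np.s_[v-5:v+6,u-5:u+6,2];print(n,np.nanmedian(P0[s]),np.nanmedian(P[s]))
cv2.imwrite("pics/t2.png",np.vstack([f["img"][150:300,240:520,::-1],np.load("top0.npz")["img"][150:300,240:520,::-1]]).repeat(2,0).repeat(2,1)[:600])
s=manip.state();print(s["time"],s["tool_pos"],s["contact_force"],s["joint_vel"])
E
```

```text
jar1 0.1077652444476167 0.10389599914756831
jar2 0.13212308931558936 0.1279916978520692
jar3 0.11972353761092913 0.11611806051563978
jar4 0.14434388849471214 0.14021009040617627
can 0.1655189765530417 0.16538034935354967
tin 0.037038863765751495 0.03671587454123271
soup 0.10559227208773786 0.10594514493528595
17.425 [0.4721 0.2033 0.2584] [-0.2441 -0.3514  0.4728] [-0.0388 -0.0226  0.0149 -0.0056  0.0016 -0.0037]
```

View pics/t2.png

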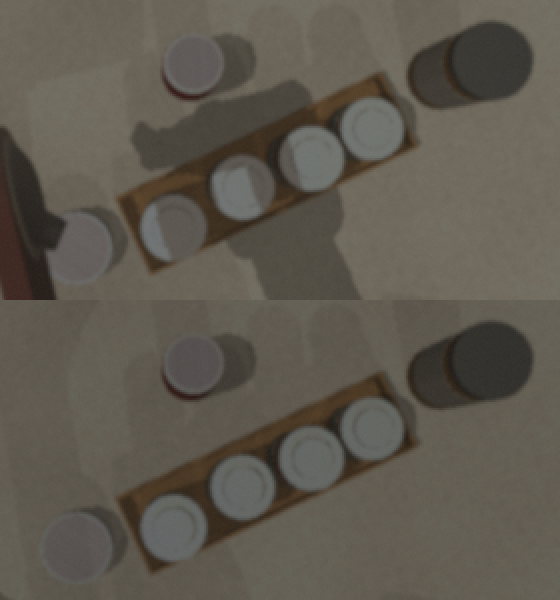

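The after (top) and before (bottom) views match. All four buttons are about 4 mm lower, everything else is where it started, and the arm is clear, so I'm handing in.

```bash
python3 -c "
from plant import manip
print(manip.job_done())"
```

```text
the job is handed in; nothing more can be done
None
```

I pressed the four seal buttons with the shut fingertips in the order jar1, jar2, jar3, jar4, from the canister's end to the tin's. Each one went down to its hard stop, and the highest force I read was about 7.5 N. I then lifted clear and handed in at about 17.4 s of the 48 s allowed; no verdict was reported.

**Buttons:** the last depth image shows every button top 3.6–4.1 mm lower than at the start: 0.104, 0.128, 0.116 and 0.140 m, as expected for fully down.

**Other objects:** the before and after views show jars, canister, tin and soup can in the same places, and the contact force was about zero after lifting clear.

**Disagreement:** the top and wrist cameras differed by up to about 4 mm on the jar positions, well inside the 22 mm button radius. No check failed.

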